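Inspect a primed miniature under a hand loupe

ROBOT

A 6-joint arm with a two-finger parallel gripper is mounted at the origin on a cart in front of the work surface, level with it; the furniture and walls round the work are solid. World frame = base frame: x ahead of the robot, y to its left, z up, the work surface at z = 0. Lengths are in m, angles in degrees, forces in N, time in s.
With the tool pointing down it reaches from about 0.4 to 0.825 m from the base axis. Payload 7 kg.
Tool frame: the origin (TCP) lies midway between the tips of the shut fingers; the grasp point (between the pads) lies 19 mm behind it; z points along the fingers, y is the line along which they close (so a half turn about z gives the same grasp; the last joint's range is limited). The gripper opens to 88 mm and grips with 3 to 60 N. Pads are 19 mm wide; open, the fingers measure 130 mm over their backs; the gripper's body (78 mm by 193 mm) begins 47 mm behind the grasp point.
Start: joints at [-47.091, 20.546, 0.682, 0, -70.136, -16.507], TCP at [0.3, -0.605, 0.227] pointing down, gripper open.
Joint ranges: [-176.03, 176.03], [-82.01, 121.73], [-58.28, 71.71], [-173.87, 95.51], [-174.79, -0.11], [-173.66, 173.66]. Speed limits (degrees/s): [136.94, 136.94, 172.46, 180, 180, 180].

INTERFACE

Orientations are given as [roll, pitch, yaw] about the fixed x, y, z axes, in that order (R = Rz(yaw) Ry(pitch) Rx(roll)).
In Python, from plant import r gives the robot as it stands.
- The arm moves only by the tool carry_out, never from a script. Its argument "deltas" is a list of rows, each a list of 3 entries, a list of its own where there are three numbers: the opening, from 0 (shut) to 1 (fully open), then the shift along the tool's x, y, z in mm, then the turn, a rotation vector about the tool's x, y, z in rad. In form: [[gripper, [tx, ty, tz], [rx, ry, rz]], ...]. A call has 1 to 12 rows; each row is the pose to reach, as a shift and turn from the pose commanded when the call began, along the tool's axes at that moment; what a row does not reach only later rows make up. A row lasts 1/10 s, in which the tool goes at most 50 mm and 8.59 degrees, less where a joint would pass 70% of its speed; a pose out of reach is approached as far as the arm can. A call with a gripper value outside its range is refused whole. The fingers move at their own pace and stop on an object; "squeeze" is the grip in N (left out, the last holds). Time passes only in rows, so rows that repeat a pose let the fingers close. It gives the time, the measured TCP pose, the force, the opening and the grip force at its end, in the units of the state.
- r.get_state(): the state, without advancing time (a new reading comes with each control period).
- r.capture(name): name is "scene" or "side" or "wrist"; returns (picture, depth): 400x640x3 uint8, red, green, blue; 400x640 float32, m along the optical axis (not along the pixel's ray), 0 where there is no reading.
- r.get_calibration(name): a dict with "fov_y" (degrees; the focal length in pixels is half the picture's height over the tangent of half this angle, whatever the lens; pixels are square), "cx", "cy" (the principal point, pixels), "view" (4x4, takes a point from world to camera coordinates). Camera axes: x right, y down, z forward; pixel columns grow to the right and rows downward; lengths in m; the calibration is good to about 2 mm. A picture is of the moment at which its call begins: read the wrist's pose just before it. get_calibration takes no time and is no camera call; for the wrist camera it gives the pose at the moment of the call.
- r.close_job(): hands the job in; it is judged then, once.
The state is a dict: "time_s": time; "joints": joint angles; "qd": joint speeds; "joint_torque": joint torques, N m; "tcp_pos": TCP position; "eef_rot": TCP orientation; "contact_force": force on the tool from outside, world axes, zero at the start; "moment": the same for the moment, N m; "gripper_width": finger opening in m; "gripper_force": force on a finger pad.
Only numpy, scipy, OpenCV 4.12 (cv2) and the standard library are available. Lean on these libraries where they do the work, as an engineer would, in place of code of your own. Each camera call takes 0.05 s, during which the arm holds its last target. There are 200 camera calls.

TASK

Press the spring pedal of the inspection station all the way down to its stop so that the clear dust cover flips open, and let the pedal come back up. Then take the loupe by its handle from its wooden rest and hold it level over the grey figure, lens centred above it and at the height of the red focus pointer; finish while still holding it there, still, with nothing but the gripper carrying it. Do not disturb the figure, the pointer, the brown figure, the white bottle or the red-lidded pot.

Things in the scene. Friction and masses are not known exactly. Their poses are not given: they have to be found in the camera images.
- station: fixed inspection station: grey base plate 190 x 106 x 12 mm. Origin on the bench; x from the pedal to the cover's hinge, y to the gauge post, z up; base from x = -60 to +130 mm. Cork plinth (38 mm wide, top 22 mm above the bench) at x = +20, y = 0; post (9 mm square, 200 mm high) at x = +20, y = +76 mm. The open cover lies behind x = +68 mm, up to 125 mm high
- pedal (a joint): angle of the dark steel pedal (62 mm wide, 90 mm long, hinged 20 mm above the bench at the station's x = -55 mm, reaching to -x, tip raised). 0: up (0.40 rad above level), 0.36 rad: down on its stop. A spring returns it; about 3 N on the pad start it, 6 N begin to lift the cover, 9 N hold it on its stop
- pedal_pad (a point): middle of the ribbed rubber top of the pedal, where to press; moves with the pedal. Up, it is 50 mm above the bench, on the stop about 28 mm, that is about 22 mm lower and 7 mm farther toward the station's -x
- cover (a joint): opening angle of the clear dust cover with blue edges (104 x 70 x 82 mm, hinged at its rear lower edge 22 mm above the bench, station's x = +68 mm). 0: shut over the grey figure, 1.7 rad: fully open, tipped back. The pedal pushes it open; it then stays open by its own weight as the pedal comes back
- focus_mark (a point): centre of the red ball (6 mm) at the tip of the red needle on the gauge post's black slider, 26 mm from the post's axis toward the plinth; its height, 130 to 175 mm above the bench, is where the lens centre belongs. Only friction holds the slider
- figure: grey primed miniature on a cork grip, 25 mm wide, 68 mm high, standing loose on the plinth below the cover. Origin at the centre of its underside, z up. The lens belongs above it
- loupe: hand loupe, 55 to 90 g: round steel-rimmed lens 62 mm over the rim, 7 mm thick, straight black handle 16 mm wide and 14 mm thick. Origin at the lens centre; z along the lens axis, up (level: z vertical); the handle runs along -x, from x = -40 to -140 mm, at the lens's own height
- loupe_grip (a point): point on the axis of the loupe's handle where to grip it, 85 mm from the lens centre (near its balance point, x = -85 mm of the loupe); the same axes as the loupe. In the rest it is 43 mm above the bench
- loupe_rest: fixed wooden rest: base 120 x 44 x 8 mm, two uprights 10 mm thick, 86 mm apart along x, carrying the loupe's handle at 36 mm between side lugs up to 45 mm high, 32 mm over their outsides; free between the uprights (76 mm). Origin on the bench, below loupe_grip; the lens lies toward +x
- brown_figure: bystander: brown miniature on a cork grip, 25 mm wide, 68 mm high, origin at the centre of its underside
- white_bottle: bystander: small white bottle, 33 mm wide, 46 mm high, origin at the centre of its underside
- red_lid_pot: bystander: low pot with a red lid, 54 mm wide, 31 mm high, origin at the centre of its underside
Not all that is in view belongs to the job. There is more than one size of the loupe; the job needs the largest.

How it is judged (in metres and radians):
On the way, in this order (a step that is already met when the one before it is completed fails the run):
1. the gripper presses the pedal down on its stop (value of joint pedal above 0.33 rad and contact force between any of the fingers, the arm and pedal above 1 N), for 0.2 s.
2. the pedal is back up, the cover open, and the gripper has lifted the loupe clear of its rest (value of joint pedal below 0.06 rad and value of joint cover above 1.5 rad and height (world z) of loupe_grip above 0.065 m and contact force between the fingers and loupe above 1 N and contact force between loupe and loupe_rest below 0.05 N), for 0.2 s.
At the end, for the whole second after the job is handed in: Gripper alone holds the loupe still by its handle: lens centre within 10 mm of the grey figure's axis, within 6 mm of the pointer's height, level within 0.1 rad. Cover open (>1.5 rad), pedal up (<0.06), grey figure upright and moved <8 mm, pointer <5 mm, bystanders <15 mm (horizontal distance between loupe and figure below 0.01 m and z of loupe in the frame of focus_mark between -0.006 and 0.006 m and angle between each of loupe, figure's own z axis and vertical below 0.1 rad and linear speed of loupe below 0.02 m/s and angular speed of loupe below 0.15 rad/s and contact force between the fingers and loupe above 1 N and x of the grasp point in the frame of loupe below -0.035 m and contact force between loupe and station below 0.05 N and contact force between loupe and figure below 0.05 N and contact force between loupe and loupe_rest below 0.05 N and value of joint cover above 1.5 rad and value of joint pedal below 0.06 rad and distance of figure from where it was at the start of the episode below 0.008 m and distance of focus_mark from where it was at the start of the episode below 0.005 m and distance of each of brown_figure, white_bottle, red_lid_pot from where it was at the start of the episode below 0.015 m); the arm keeps its last pose, push and grip.
It fails at once if the grey figure was knocked away or over (distance of figure from where it was at the start of the episode above 0.015 m or angle between figure's own z axis and vertical above 0.3 rad).
It fails at once if the focus pointer was shifted (distance of focus_mark from where it was at the start of the episode above 0.006 m).
It fails at once if a bystander was disturbed (distance of any of brown_figure, white_bottle, red_lid_pot from where it was at the start of the episode above 0.02 m).
It also fails if it takes over 58 s, if anything falls off the work surface, if the arm or the gripper's body presses on something with over 40 N, if the wrist force passes 120 N, or if a joint passes its speed limit or range.

## Working session

There is one attempt and no reset: what is moved stays moved. The work goes in short steps, Python scripts to look and compute and a tool call to move; the robot and the scene stay as the last step left them, time stands still between calls to the robot, and variables do not carry over. Pictures are saved under pics/ and viewed, at most 10 in all, crops included, and the job is handed in when it is done.

Besides the shell and the picture viewer there is one more tool, called after "Request:" as a command line: name --argument value ..., lists and objects as JSON in quotes. carry_out: Moves the arm, as the interface text tells. Its arguments: {"type":"object","properties":{"deltas":{"type":"array"},"squeeze":{"type":"number"}},"required":["deltas"]}

```bash
mkdir -p pics; ls; cat > h.py <<'E'
import numpy as np, cv2
from plant import r
def save(name,fn):
    p,d=r.capture(name); cv2.imwrite(f'pics/{fn}.png',p[:,:,::-1]); np.save(f'pics/{fn}_d.npy',d)
    c=r.get_calibration(name); np.save(f'pics/{fn}_c.npy',c,allow_pickle=True); return p,d,c
def load(fn):
    return cv2.imread(f'pics/{fn}.png')[:,:,::-1],np.load(f'pics/{fn}_d.npy'),np.load(f'pics/{fn}_c.npy',allow_pickle=True).item()
def f(c): return 200/np.tan(np.radians(c['fov_y'])/2)
def ray(c,u,v):
    T=np.linalg.inv(np.array(c['view'])); d=T[:3,:3]@np.array([(u-c['cx'])/f(c),(v-c['cy'])/f(c),1]); return T[:3,3],d
def onz(c,u,v,z):
    o,d=ray(c,u,v); return o+d*(z-o[2])/d[2]
def pt(c,d,u,v):
    o,q=ray(c,u,v); return o+q*d[int(v),int(u)]
def proj(c,p):
    q=np.array(c['view'])@np.append(p,1); return q[0]/q[2]*f(c)+c['cx'],q[1]/q[2]*f(c)+c['cy']
def cloud(c,d):
    v,u=np.mgrid[0:400,0:640]; T=np.linalg.inv(np.array(c['view']))
    q=np.stack([(u-c['cx'])/f(c)*d,(v-c['cy'])/f(c)*d,d],-1); return q@T[:3,:3].T+T[:3,3]
E
python3 - <<'E'
from h import *
ims=[]
for n in ['scene','side','wrist']:
    p,d,c=save(n,n+'0'); print(n,c['fov_y'],c['cx'],c['cy'],np.linalg.inv(c['view'])[:3,[2,3]].round(3).tolist())
s=r.get_state(); print(s['time_s'],s['tcp_pos'],s['eef_rot'],s['contact_force'],s['gripper_width'])
E
```

```text
pics
scene 42.25398308462422 310.6409567067252 203.88842178344768 [[0.59, -0.32], [-0.334, 0.461], [-0.735, 1.172]]
side 50.25278282567163 314.90984566508666 198.9106054330489 [[-0.024, 0.562], [0.848, -0.84], [-0.529, 0.609]]
wrist 71.7039688827561 315.3150242263091 198.90517687815333 [[0.226, 0.239], [0.114, -0.635], [-0.968, 0.383]]
0.15 [ 0.2999581  -0.60427831  0.22585326] [ 1.79927457e+02 -8.67636447e-03 -1.53601310e+02] [ 0.02901173  0.64342047 -0.25380385] 0.08758541778062735
```

View pics/scene0.png

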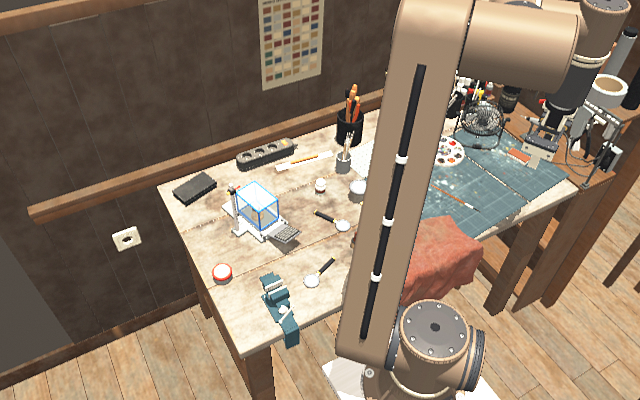

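View pics/side0.png

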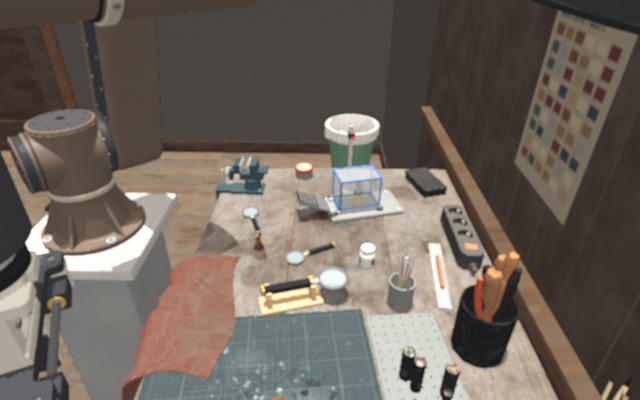

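The side view shows the three loupes. The small ones lie on the bench with lenses at (250,213) and (296,257). The large one sits in the wooden rest, with its lens at (333,279) and handle at (290,287). The station is at (360,195) with its pedal at (310,205), the red-lid pot at (304,170) and the white bottle at (368,253). The brown figure is probably at (258,240). I choose the loupe in the rest and check it in a crop.

```bash
python3 - <<'E'
from h import *
p,d,c=load('side0')
a=cv2.resize(p[225:325,230:390],None,fx=5,fy=5,interpolation=cv2.INTER_CUBIC)[:,:800]
b=cv2.resize(p[110:230,230:430],None,fx=4,fy=4,interpolation=cv2.INTER_CUBIC)
cv2.imwrite('pics/cropA.png',a[:,:,::-1]);cv2.imwrite('pics/cropB.png',b[:,:,::-1])
for n,u,v in [('lens',333,279),('handle',290,287),('restL',268,297),('restR',312,284),('sm1',250,213),('sm2',296,257),('bottle',368,249),('pot',304,167),('brown',258,240),('pad',309,203),('base',390,210),('ball',351,130)]:
    print(n,pt(c,d,u,v).round(3))
p,d,c=load('scene0')
for n,u,v in [('pad',285,234),('lidpot',222,271),('lens',358,187),('post',234,190)]: print(n,pt(c,d,u,v).round(3))
E
```

```text
lens [ 0.579 -0.225  0.045]
handle [ 0.499 -0.251  0.047]
restL [ 0.459 -0.271  0.039]
restR [ 0.54  -0.239  0.044]
sm1 [0.372 0.054 0.007]
sm2 [ 0.5   -0.116  0.007]
bottle [ 0.654 -0.133  0.046]
pot [0.499 0.263 0.03 ]
brown [ 0.419 -0.111  0.048]
pad [0.523 0.037 0.05 ]
base [0.727 0.069 0.012]
ball [0.625 0.166 0.188]
pad [0.514 0.07  0.052]
lidpot [0.494 0.27  0.035]
lens [ 0.574 -0.21   0.051]
post [0.618 0.166 0.182]
```

View pics/cropA.png

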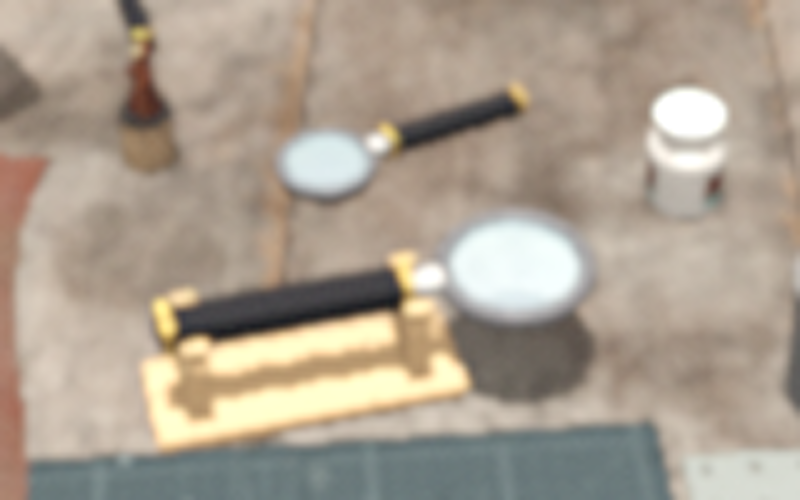

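View pics/cropB.png

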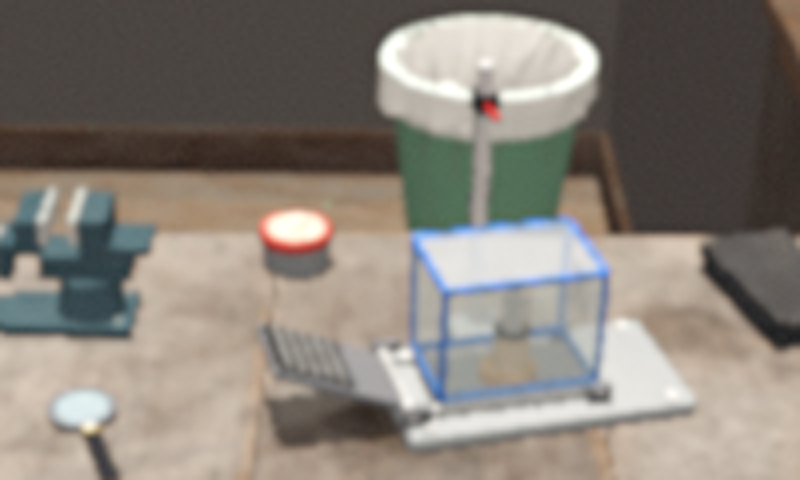

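The chosen loupe is confirmed: it is the largest, in the rest, with its lens toward +x. The brown figure is at side (259,252). The pedal is at side (310,203) and the red needle at (352,137). Next I measure poses.

```bash
cat > m.py <<'E'
from h import *
A=[]
for n in ['side0','scene0']:
    p,d,c=load(n); P=cloud(c,d); hsv=cv2.cvtColor(p,cv2.COLOR_RGB2HSV)
    ok=(d>0)
    reg=ok&(P[...,0]>.5)&(P[...,0]<.85)&(P[...,1]>-.02)&(P[...,1]<.22)
    m=reg&(P[...,2]>.008)&(P[...,2]<.016)&(hsv[...,1]<40)
    xy=P[m][:,:2].astype(np.float32); R=cv2.minAreaRect(xy); print(n,'base',len(xy),R)
    m=reg&(P[...,2]>.13)&(P[...,2]<.215); q=P[m]; print(' post',len(q),np.median(q,0).round(4),q[:,2].max().round(3))
    # red pointer
    red=((hsv[...,0]<8)|(hsv[...,0]>172))&(hsv[...,1]>130)&(hsv[...,2]>80)&reg
    v,u=np.nonzero(red); print(' red',list(zip(u,v))[:30], P[red].round(3).tolist()[:12])
    # blue edges
    b=(hsv[...,0]>95)&(hsv[...,0]<125)&(hsv[...,1]>90)&(P[...,2]>.09)&reg
    print(' blue top',b.sum(), cv2.minAreaRect(P[b][:,:2].astype(np.float32)) if b.sum()>5 else '', np.median(P[b][:,2]) if b.sum() else '')
    # rest/loupe: wood yellow
    lr=ok&(P[...,0]>.4)&(P[...,0]<.64)&(P[...,1]>-.33)&(P[...,1]<-.16)
    hd=lr&(hsv[...,2]<70)&(P[...,2]>.03)&(P[...,2]<.06); q=P[hd]
    if len(q)>20:
        l=cv2.fitLine(q[:,:2].astype(np.float32),cv2.DIST_L2,0,.01,.01).ravel(); t=(q[:,:2]-l[2:])@l[:2]; print(' handle',l,np.degrees(np.arctan2(l[1],l[0])),t.min(),t.max(),l[2:]+l[:2]*t.min(),l[2:]+l[:2]*t.max(),q[:,2].min(),q[:,2].max())
    le=lr&(P[...,2]>.035)&(P[...,2]<.055)&(P[...,0]>.54)&(hsv[...,2]>80); q=P[le]
    if len(q)>20: print(' lens',cv2.minEnclosingCircle(q[:,:2].astype(np.float32)),np.median(q,0))
    w=lr&(P[...,2]>.005)&(P[...,2]<.012)&(hsv[...,1]>60)&(hsv[...,0]>12)&(hsv[...,0]<35); q=P[w]
    if len(q)>20: print(' restbase',len(q),cv2.minAreaRect(q[:,:2].astype(np.float32)))
E
python3 m.py
```

```text
side0 base 838 ((0.7091619968414307, 0.09960295259952545), (0.23587672412395477, 0.2789134979248047), 89.88347625732422)
 post 133 [0.6232 0.1647 0.1744] 0.201
 red [(np.int64(351), np.int64(135)), (np.int64(352), np.int64(135)), (np.int64(350), np.int64(136)), (np.int64(351), np.int64(136)), (np.int64(352), np.int64(136)), (np.int64(353), np.int64(136)), (np.int64(351), np.int64(137)), (np.int64(352), np.int64(137)), (np.int64(353), np.int64(137)), (np.int64(352), np.int64(138)), (np.int64(353), np.int64(138))] [[0.625, 0.165, 0.175], [0.628, 0.161, 0.177], [0.623, 0.163, 0.173], [0.625, 0.16, 0.174], [0.627, 0.156, 0.176], [0.63, 0.163, 0.173], [0.625, 0.16, 0.171], [0.627, 0.149, 0.176], [0.63, 0.149, 0.176], [0.627, 0.146, 0.175], [0.629, 0.144, 0.176]]
 blue top 76 ((0.6381876468658447, 0.09374803304672241), (0.1050925999879837, 0.07459685206413269), 14.74062728881836) 0.10464568111223654
 handle [ 0.96100587  0.276528    0.4977729  -0.25060073] 16.053091 -0.04414659128072749 0.037808700215694664 [ 0.45534777 -0.26280849] [ 0.53410728 -0.24014556] 0.03988583780786581 0.052015370
[... 342 characters left out ...]
), 10.287561416625977)
 post 121 [0.623  0.1722 0.1752] 0.203
 red [(np.int64(238), np.int64(186)), (np.int64(239), np.int64(186)), (np.int64(237), np.int64(187)), (np.int64(238), np.int64(187)), (np.int64(239), np.int64(187)), (np.int64(237), np.int64(188)), (np.int64(235), np.int64(189))] [[0.633, 0.148, 0.175], [0.634, 0.145, 0.172], [0.631, 0.152, 0.175], [0.63, 0.15, 0.174], [0.794, 0.092, 0.001], [0.797, 0.099, -0.003], [0.621, 0.162, 0.18]]
 blue top 93 ((0.6346802115440369, 0.12000846117734909), (0.10920902341604233, 0.11866450309753418), 14.90494441986084) 0.10298207527090586
 lens ((0.579432487487793, -0.21734236180782318), 0.03358939290046692) [ 0.58291308 -0.21248588  0.04608548]
```

```bash
cat > go.py <<'E'
# usage: go.py x y z yaw  -> shift/turn in tool axes from the commanded(~measured) pose
import sys; from h import *; from scipy.spatial.transform import Rotation as R
s=r.get_state(); x,y,z,w=map(float,sys.argv[1:5])
A=R.from_euler('xyz',s['eef_rot'],degrees=True); B=R.from_euler('xyz',[180,0,w],degrees=True)
print('shift mm',(A.inv().apply(np.array([x,y,z])-s['tcp_pos'])*1000).round(1),'rot',(A.inv()*B).as_rotvec().round(4))
print(s['time_s'],s['tcp_pos'].round(4),s['eef_rot'].round(2),s['contact_force'].round(2),s['gripper_width'],s['gripper_force'])
E
python3 go.py 0.50 -0.245 0.22 -164
```

```text
shift mm [-338.9  232.9    6.1] rot [ 0.0012 -0.0003  0.1815]
0.15 [ 0.3    -0.6043  0.2259] [ 1.7993e+02 -1.0000e-02 -1.5360e+02] [ 0.03  0.64 -0.25] 0.08758541778062735 0.0
```

Request:
carry_out --deltas '[[1, [-339, 233, 6], [0, 0, 0.18]], [1, [-339, 233, 6], [0, 0, 0.18]], [1, [-339, 233, 6], [0, 0, 0.18]], [1, [-339, 233, 6], [0, 0, 0.18]], [1, [-339, 233, 6], [0, 0, 0.18]], [1, [-339, 233, 6], [0, 0, 0.18]], [1, [-339, 233, 6], [0, 0, 0.18]], [1, [-339, 233, 6], [0, 0, 0.18]], [1, [-339, 233, 6], [0, 0, 0.18]], [1, [-339, 233, 6], [0, 0, 0.18]], [1, [-339, 233, 6], [0, 0, 0.18]], [1, [-339, 233, 6], [0, 0, 0.18]]]'

```text
time_s: 1.35
tcp_pos: [0.4996, -0.246, 0.2204]
eef_rot: [180.0, -0.0, -164.0]
contact_force: [-0.3, -0.6, -0.3]
gripper_width: 0.0875
gripper_force: 0.0
```

```bash
python3 - <<'E'
from h import *
p,d,c=save('wrist','w1'); print(np.linalg.inv(c['view'])[:3,[2,3]].round(3).tolist())
P=cloud(c,d); hsv=cv2.cvtColor(p,cv2.COLOR_RGB2HSV)
ok=(d>0)
lr=ok&(P[...,0]>.4)&(P[...,0]<.64)&(P[...,1]>-.33)&(P[...,1]<-.16)
w=lr&(P[...,2]>.005)&(P[...,2]<.012)&(hsv[...,1]>60)&(hsv[...,0]>10)&(hsv[...,0]<35); q=P[w]
print('restbase',len(q),cv2.minAreaRect(q[:,:2].astype(np.float32)))
hd=lr&(hsv[...,2]<70)&(P[...,2]>.042)&(P[...,2]<.06); q=P[hd]
l=cv2.fitLine(q[:,:2].astype(np.float32),cv2.DIST_L2,0,.01,.01).ravel(); print('handle',len(q),l,np.degrees(np.arctan2(l[1],l[0])),cv2.minAreaRect(q[:,:2].astype(np.float32)),np.median(q[:,2]))
le=lr&(P[...,2]>.038)&(P[...,2]<.06)&(P[...,0]>.545); q=P[le]
if len(q)>20: print(' lens',len(q),cv2.minEnclosingCircle(q[:,:2].astype(np.float32)),np.median(q,0))
E
python3 go.py 0.516 0.06 0.20 -165.2
```

```text
[[0.243, 0.434], [0.07, -0.265], [-0.968, 0.378]]
restbase 919 ((0.47062134742736816, -0.25462064146995544), (0.18224921822547913, 0.05959678068757057), 24.452159881591797)
handle 90 [ 0.9607783   0.27731752  0.5083814  -0.24328366] 16.10017 ((0.4901231527328491, -0.24472221732139587), (0.09288172423839569, 0.013727446086704731), 15.94107723236084) 0.048189571485917626
 lens 881 ((0.5675699710845947, -0.22215154767036438), 0.03200975060462952) [ 0.56412772 -0.22468636  0.04461415]
shift mm [-100.2  289.8   20.5] rot [ 0.0001 -0.0003  0.021 ]
1.4 [ 0.4995 -0.2462  0.2205] [ 1.80e+02 -2.00e-02 -1.64e+02] [-0.21  0.43  0.69] 0.08717663389892091 0.0
```

View pics/w1.png

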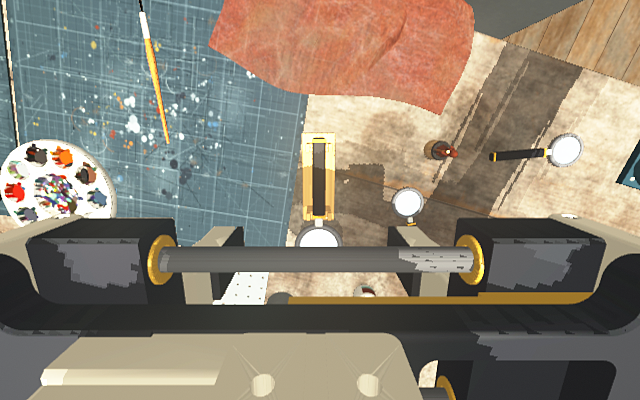

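The wrist view shows the rest and loupe handle along column 319 (rows 132-220), with the lens at (320,237) partly behind the gripper. Both are in line with the tool. Next I move to the pedal hover.

```bash
python3 - <<'E'
from h import *
p,d,c=load('w1'); hsv=cv2.cvtColor(p,cv2.COLOR_RGB2HSV)
m=((hsv[...,1]>50)&(hsv[...,0]>14)&(hsv[...,0]<32)&(hsv[...,2]>120)); m[:, :296]=0;m[:,345:]=0;m[:126]=0;m[222:]=0
v,u=np.nonzero(m); print(u.min(),u.max(),v.min(),v.max())
for row in (135,150,175,205): 
    k=np.nonzero(m[row])[0]; dk=np.nonzero(hsv[row,300:340,2]<70)[0]+300; print(row,k.min(),k.max(),dk.min(),dk.max())
dk=np.nonzero(hsv[:240,319,2]<70)[0]; print('dark rows',dk[dk>125].min(),dk.max())
a=onz(c,302,132.5,.008);b=onz(c,336,132.5,.008); e=(a+b)/2; D=np.array([np.cos(np.radians(16.1)),np.sin(np.radians(16.1)),0])
print('base end',e,np.linalg.norm(a-b),'centre',e+.06*D)
for row in (145,212): print(onz(c,319,row,.05))
E
```

```text
296 344 126 221Traceback (most recent call last):
  File "<stdin>", line 6, in <module>
    return umr_minimum(a, axis, None, out, keepdims, initial, where)
ValueError: zero-size array to reduction operation minimum which has no identity
```

Request:
carry_out --deltas '[[0, [-100, 290, 20], [0, 0, 0.02]], [0, [-100, 290, 20], [0, 0, 0.02]], [0, [-100, 290, 20], [0, 0, 0.02]], [0, [-100, 290, 20], [0, 0, 0.02]], [0, [-100, 290, 20], [0, 0, 0.02]], [0, [-100, 290, 20], [0, 0, 0.02]], [0, [-100, 290, 20], [0, 0, 0.02]], [0, [-100, 290, 20], [0, 0, 0.02]], [0, [-100, 290, 20], [0, 0, 0.02]], [0, [-100, 290, 20], [0, 0, 0.02]]]'

```text
time_s: 2.4
tcp_pos: [0.5158, 0.0596, 0.2006]
eef_rot: [-180.0, -0.0, -165.2]
contact_force: [-0.2, 0.2, -0.2]
gripper_width: 0.0132
gripper_force: 0.0
```

```bash
python3 - <<'E'
from h import *
p,d,c=save('wrist','w2')
P=cloud(c,d); m=(d>0)&(P[...,0]<.545)&(P[...,0]>.44)&(P[...,1]>-.01)&(P[...,1]<.13)&(P[...,2]>.025)&(P[...,2]<.08)
q=P[m]; print(len(q),cv2.minAreaRect(q[:,:2].astype(np.float32)),q.min(0),q.max(0)) 
p,d,c=save('side','s2')
P=cloud(c,d)
# refined ball: triangulate
def red(n):
    p,d,c=load(n); h=cv2.cvtColor(p,cv2.COLOR_RGB2HSV); k=((h[...,0]<8)|(h[...,0]>172))&(h[...,1]>110)&(h[...,2]>80)
    return c,k
c1,k1=red('side0');c2,k2=red('scene0')
A=[];B=[]
for c,u,v in [(c1,352.7,137.8),(c2,238.5,186.5)]:
    o,q=ray(c,u,v); q/=np.linalg.norm(q); M=np.eye(3)-np.outer(q,q); A.append(M);B.append(M@o)
x=np.linalg.solve(sum(A),sum(B)); print('ball',x,proj(c1,x),proj(c2,x))
E
python3 go.py 0.513 0.061 0.05 -165.2
```

```text
2376 ((0.5207526683807373, 0.0640760064125061), (0.06470829993486404, 0.06258973479270935), 13.995744705200195) [0.48240541 0.02663363 0.02962834] [0.54497631 0.10158579 0.05954191]
ball [0.62936354 0.14784783 0.17517431] (np.float64(352.9132457868696), np.float64(137.61181716324242)) (np.float64(238.6474341275029), np.float64(186.71578715629315))
shift mm [  2.5   1.9 150.7] rot [0.     0.0001 0.0003]
2.5 [0.5159 0.0598 0.2007] [ 1.8000e+02  1.0000e-02 -1.6518e+02] [-0.72  0.49 -0.52] 0.005211404756800216 0.0
```

View pics/w2.png

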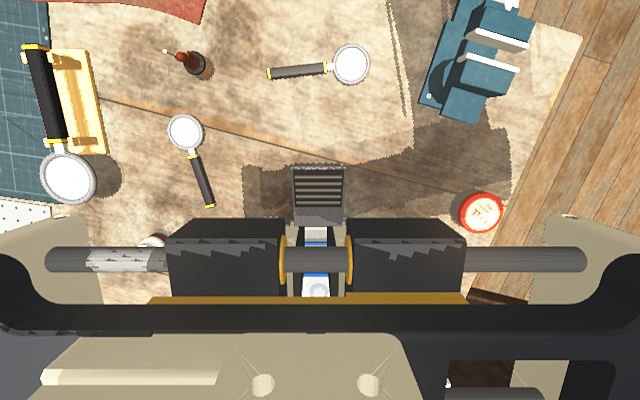

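Wrist view 2 shows the pedal at columns 293-346 with ribs at rows 175-207 (middle about (319,191)). It also shows the loupe whole: lens (68,178), handle end (34,47). The pot is at (481,212).

```bash
python3 - <<'E'
from h import *
p,d,c=load('w2'); P=cloud(c,d)
print('pad',onz(c,319.5,191,.05),P[191,319],'tip',P[168,319])
g=cv2.medianBlur(cv2.cvtColor(p,cv2.COLOR_RGB2GRAY),3)[140:215,30:110]
m=((P[...,2]>.038)&(P[...,2]<.056)&(d>0)).astype(np.uint8); m[:,120:]=0; m[215:]=0
v,u=np.nonzero(m[148:]); v+=148
cc,rr=cv2.minEnclosingCircle(np.stack([u,v],1).astype(np.float32)); print('lens px',cc,rr, onz(c,*cc,.0445), rr*P[178,68,2]*0)
h=cv2.cvtColor(p,cv2.COLOR_RGB2HSV)
k=(m>0)&(h[...,2]<80); q=P[k]; l=cv2.fitLine(q[:,:2].astype(np.float32),cv2.DIST_L2,0,.01,.01).ravel(); print('handle',len(q),l,np.degrees(np.arctan2(l[1],l[0])),cv2.minAreaRect(q[:,:2].astype(np.float32)),np.median(q[:,2]))
p,d,c=load('w1'); a=onz(c,302,132.5,.008);b=onz(c,336,132.5,.008); e=(a+b)/2; D=np.array([np.cos(np.radians(16.1)),np.sin(np.radians(16.1)),0])
print('base end',e,np.linalg.norm(a-b),'centre',e+.06*D, onz(c,319,150,.05),onz(c,319,205,.05))
E
```

```text
pad [0.517842   0.06504911 0.05      ] [0.5184028  0.06463425 0.04811394] tip [0.49178853 0.05739807 0.05540654]
lens px (69.11123657226562, 175.56874084472656) 30.97043800354004 [ 0.57485364 -0.21633741  0.0445    ] 0.0
handle 1962 [ 0.94449216  0.32853398  0.49199644 -0.23978685] 19.179815 ((0.521624743938446, -0.22828075289726257), (0.16038170456886292, 0.030957914888858795), 25.852840423583984) 0.04803482247611221
base end [ 0.44009419 -0.2582693   0.008     ] 0.04416479782961956 centre [ 0.49774094 -0.24163042  0.008     ] [ 0.45855782 -0.25348066  0.05      ] [ 0.5227701 -0.2348281  0.05     ]
```

Request:
carry_out --deltas '[[0, [-3, 4, 50], [0, 0, 0]], [0, [-3, 4, 100], [0, 0, 0]], [0, [-3, 4, 140], [0, 0, 0]], [0, [-3, 4, 148], [0, 0, 0]], [0, [-2, 4, 153], [0, 0, 0]], [0, [0, 4, 158], [0, 0, 0]], [0, [1, 4, 163], [0, 0, 0]], [0, [3, 4, 168], [0, 0, 0]], [0, [4, 4, 172], [0, 0, 0]], [0, [4, 4, 172], [0, 0, 0]]]'

```text
time_s: 3.5
tcp_pos: [0.5121, 0.0634, 0.0303]
eef_rot: [-180.0, 0.1, -165.1]
contact_force: [-0.4, -3.2, 7.4]
gripper_width: 0.0005
gripper_force: 3.8
```

```bash
python3 - <<'E'
from h import *
p,d,c=save('side','s3'); p,d,c=load('s3')
cv2.imwrite('pics/s3c.png',cv2.resize(p[90:240,230:430],None,fx=4,fy=4,interpolation=cv2.INTER_CUBIC)[:,:,::-1])
s=r.get_state(); print(s['contact_force'],s['tcp_pos'])
E
```

```text
[-1.44342914 -2.21518472  8.71056345] [0.51212936 0.06337773 0.03051349]
```

View pics/s3c.png

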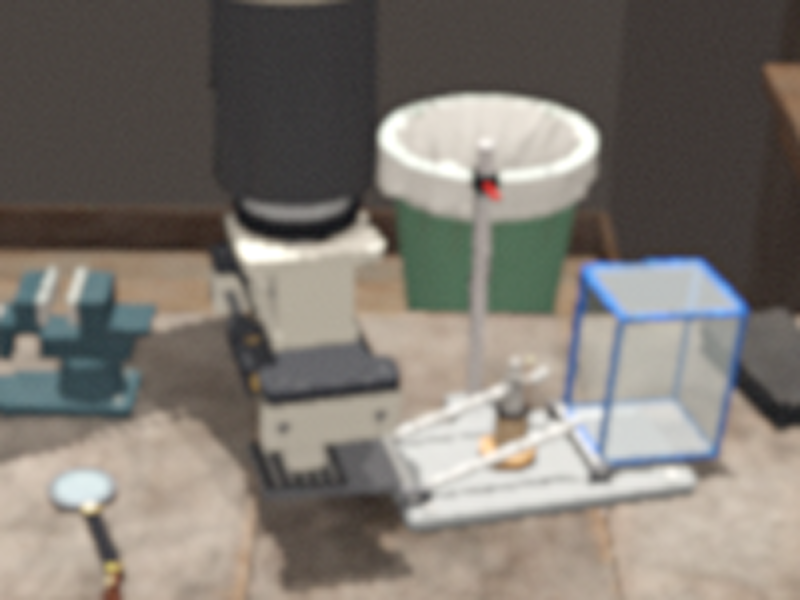

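The cover is open, with the figure standing on the plinth at crop (513,420). I press a little further to make sure the pedal is on its stop.

Request:
carry_out --deltas '[[0, [0, 0, 2], [0, 0, 0]], [0, [0, 0, 4], [0, 0, 0]], [0, [0, 0, 6], [0, 0, 0]], [0, [0, 0, 6], [0, 0, 0]], [0, [0, 0, 6], [0, 0, 0]], [0, [0, 0, 6], [0, 0, 0]]]'

```text
time_s: 4.15
tcp_pos: [0.5119, 0.0632, 0.0269]
eef_rot: [-179.9, 0.1, -165.0]
contact_force: [-12.4, -2.2, 37.2]
gripper_width: 0.0004
gripper_force: 18.3
```

Request:
carry_out --deltas '[[0, [0, 0, -2], [0, 0, 0]], [0, [-1, 0, -8], [0, 0, 0]], [0, [-3, 0, -15], [0, 0, 0]], [0, [-5, 0, -22], [0, 0, 0]], [0, [-7, 0, -29], [0, 0, 0]], [0, [-7, 0, -45], [0, 0, 0]], [0.5, [-7, 0, -90], [0, 0, 0]], [0.5, [-7, 0, -140], [0, 0, 0]], [0.5, [-7, 0, -180], [0, 0, 0]], [0.5, [-7, 0, -180], [0, 0, 0]]]'

```text
time_s: 5.15
tcp_pos: [0.5211, 0.0666, 0.2098]
eef_rot: [179.9, 0.6, -165.0]
contact_force: [0.4, 0.8, -1.0]
gripper_width: 0.0267
gripper_force: 0.0
```

```bash
python3 go.py 0.497 -0.242 0.20 -163.9; python3 - <<'E'
from h import *
p,d,c=save('side','s4'); P=cloud(c,d)
m=(d>0)&(P[...,0]<.545)&(P[...,0]>.44)&(P[...,1]>0)&(P[...,1]<.13)&(P[...,2]>.015)&(P[...,2]<.075); q=P[m]; print('pedal z',q[:,2].max(),np.percentile(q[:,2],[10,50,95]))
# figure now uncovered
w=(d>0)&(abs(P[...,0]-.642)<.03)&(abs(P[...,1]-.095)<.03)&(P[...,2]>.03)&(P[...,2]<.1); q=P[w]
print('fig',len(q),np.median(q,0),q.min(0),q.max(0))
p,d,c=save('scene','c4'); P=cloud(c,d)
w=(d>0)&(abs(P[...,0]-.642)<.03)&(abs(P[...,1]-.095)<.03)&(P[...,2]>.03)&(P[...,2]<.1); q=P[w]
print('fig scene',len(q),np.median(q,0),q.min(0),q.max(0))
p,d,c=save('wrist','w4')
a,_,_=load('s4');b,_,_=load('c4'); f4=lambda x:cv2.resize(x,(400,500),interpolation=cv2.INTER_CUBIC)
cv2.imwrite('pics/m4.png',np.hstack([f4(a[100:225,310:410]),f4(b[165:265,215:295])])[:,:,::-1])
E
```

```text
shift mm [ 103.  -291.9    8.3] rot [ 0.0008  0.0111 -0.0198]
5.15 [0.5211 0.0666 0.2098] [ 179.95    0.63 -165.04] [ 0.38  0.78 -0.99] 0.026740927571553195 0.0
pedal z 0.061389039907754905 [0.03755186 0.04962265 0.05937627]
fig 141 [0.64390401 0.09263132 0.05052353] [0.63283531 0.08296724 0.03073405] [0.6561952  0.10100158 0.08843444]
fig scene 94 [0.64164648 0.10138774 0.050085  ] [0.63259948 0.08790899 0.03028692] [0.6553061  0.11270749 0.08822752]
```

View pics/m4.png

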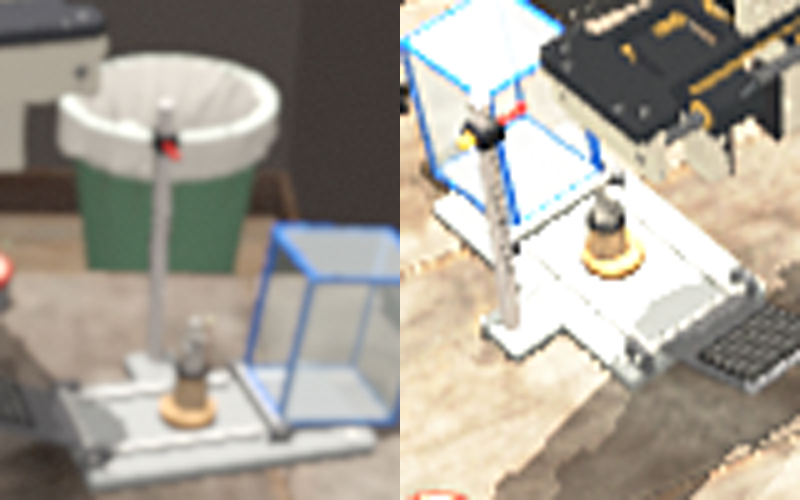

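The views show the cover open and tipped back, the pedal up, and the figure upright on the plinth at side (358,197) and scene (257,213).

```bash
python3 - <<'E'
from h import *
def tri(*L):
    A=B=0
    for c,u,v in L:
        o,q=ray(c,u,v); q/=np.linalg.norm(q); M=np.eye(3)-np.outer(q,q); A=A+M;B=B+M@o
    return np.linalg.solve(A,B)
p1,d1,c1=load('s4');p2,d2,c2=load('c4')
g=[]
for n in ('s4','c4'):
    p,d,c=load(n); h=cv2.cvtColor(p,cv2.COLOR_RGB2HSV).astype(int); P=cloud(c,d)
    R=(d>0)&(abs(P[...,0]-.642)<.035)&(abs(P[...,1]-.095)<.035)
    k=R&(h[...,1]>90)&(h[...,0]>8)&(h[...,0]<28); k=k&(P[...,2]>.008)&(P[...,2]<.03); v,u=np.nonzero(k)
    print(n,'plinth',len(u),(u.min(),u.max(),v.min(),v.max()), onz(c,(u.min()+u.max())/2,(v.min()+v.max())/2,.017))
    k=R&(P[...,2]>.03)&(P[...,2]<.1); v,u=np.nonzero(k); mu=[]
    for row in range(v.min(),v.max()+1):
        t=u[v==row]
        if len(t)>2: mu.append((row,t.min(),t.max()))
    print(mu)
print('fig',tri((c1,358,197.5),(c2,256.6,212.6)))
for n,(u0,v0) in (('s4',(352,137)),('c4',(238,186))):
    p,d,c=load(n); h=cv2.cvtColor(p,cv2.COLOR_RGB2HSV); k=((h[...,0]<10)|(h[...,0]>170))&(h[...,1]>90); k[:v0-8]=0;k[v0+8:]=0;k[:,:u0-10]=0;k[:,u0+10:]=0
    v,u=np.nonzero(k); print(n,[(a,b) for a,b in zip(u.tolist(),v.tolist())])
E
```

```text
s4 plinth 61 (np.int64(351), np.int64(362), np.int64(200), np.int64(206)) [0.64335383 0.09236969 0.017     ]
[(179, np.int64(357), np.int64(362)), (180, np.int64(357), np.int64(359)), (181, np.int64(357), np.int64(359)), (182, np.int64(357), np.int64(359)), (183, np.int64(356), np.int64(360)), (184, np.int64(355), np.int64(360)), (185, np.int64(355), np.int64(361)), (186, np.int64(356), np.int64(361)), (187, np.int64(356), np.int64(361)), (188, np.int64(355), np.int64(361)), (189, np.int64(355), np.int64(361)), (190, np.int64(354), np.int64(361)), (191, np.int64(353), np.int64(361)), (192, np.int64(353), np.int64(362)), (193, np.int64(353), np.int64(361)), (194, np.int64(353), np.int64(361)), (195, np.int64(353), np.int64(361)), (196, np.int64(353), np.int64(361)), (197, np.int64(353), np.int64(361)), (198, np.int64(353), np.int64(361)), (199, np.int64(354), np.int64(360))]
c4 plinth 38 (np.int64(252), np.int64(263), np.int64(213), np.int64(220)) [0.6391885  0.09888633 0.017     ]
[(200, np.int64(253), np.int64(256)), (201, np.int64(253), np.int64(256)), (202, np.int64(254), np.int64
[... 158 characters left out ...]
07, np.int64(252), np.int64(259)), (208, np.int64(252), np.int64(259)), (209, np.int64(252), np.int64(259)), (210, np.int64(252), np.int64(259)), (211, np.int64(252), np.int64(259)), (212, np.int64(252), np.int64(260)), (213, np.int64(252), np.int64(258)), (214, np.int64(253), np.int64(258))]
fig [0.64597382 0.09860913 0.02900534]
s4 [(350, 135), (351, 135), (352, 135), (353, 135), (350, 136), (351, 136), (352, 136), (353, 136), (350, 137), (351, 137), (352, 137), (353, 137), (354, 137), (351, 138), (352, 138), (353, 138), (354, 138), (353, 139), (354, 139)]
c4 [(239, 185), (238, 186), (239, 186), (237, 187), (238, 187), (239, 187), (235, 188), (236, 188), (237, 188), (234, 189), (235, 189)]
```

Request:
carry_out --deltas '[[0.7, [103, -292, 8], [0, 0.01, -0.02]], [0.7, [103, -292, 8], [0, 0.01, -0.02]], [0.7, [103, -292, 8], [0, 0.01, -0.02]], [0.7, [103, -292, 8], [0, 0.01, -0.02]], [0.7, [103, -292, 8], [0, 0.01, -0.02]], [0.7, [103, -292, 8], [0, 0.01, -0.02]], [0.7, [103, -292, 8], [0, 0.01, -0.02]], [0.7, [103, -292, 8], [0, 0.01, -0.02]], [0.7, [103, -292, 8], [0, 0.01, -0.02]], [0.7, [103, -292, 8], [0, 0.01, -0.02]]]'

```text
time_s: 6.3
tcp_pos: [0.4935, -0.2418, 0.1942]
eef_rot: [180.0, -0.6, -163.8]
contact_force: [-0.2, 0.9, -0.6]
gripper_width: 0.0612
gripper_force: 0.0
```

```bash
python3 go.py 0.497 -0.242 0.024 -163.9;python3 go.py 0.497 -0.242 0.10 -163.9
```

```text
shift mm [ -5.1  -1.3 170.1] rot [ 0.0006 -0.0107  0.001 ]
6.3 [ 0.4935 -0.2418  0.1942] [ 179.97   -0.61 -163.84] [-0.16  0.88 -0.57] 0.061225494064455606 0.0
shift mm [-4.3 -1.2 94.1] rot [ 0.0006 -0.0107  0.001 ]
6.3 [ 0.4935 -0.2418  0.1942] [ 179.97   -0.61 -163.84] [-0.16  0.88 -0.57] 0.061225494064455606 0.0
```

Request:
carry_out --deltas '[[0.7, [-3, -1, 45], [0, -0.01, 0]], [0.7, [-4, -1, 90], [0, -0.011, 0]], [0.7, [-5, -1, 130], [0, -0.011, 0]], [0.7, [-5, -1, 155], [0, -0.011, 0]], [0.7, [-5, -1, 170], [0, -0.011, 0]], [0.7, [-5, -1, 170], [0, -0.011, 0]]]' --squeeze 10

```text
time_s: 6.9
tcp_pos: [0.4957, -0.2413, 0.0224]
eef_rot: [179.9, -0.2, -163.8]
contact_force: [-0.6, 0.4, 0.1]
gripper_width: 0.0615
gripper_force: 0.0
```

```bash
python3 go.py 0.497 -0.242 0.024 -163.9; python3 - <<'E'
from h import *
p,d,c=save('wrist','w5')
cv2.imwrite('pics/w5c.png',cv2.resize(p[:300,120:520],None,fx=2,fy=2)[:,:,::-1])
E
```

```text
shift mm [-1.1 -1.1 -1.6] rot [ 0.002  -0.0029  0.0015]
6.9 [ 0.4957 -0.2413  0.0224] [ 1.7988e+02 -1.7000e-01 -1.6381e+02] [-0.56  0.43  0.13] 0.061472492470703716 0.0
```

View pics/w5c.png

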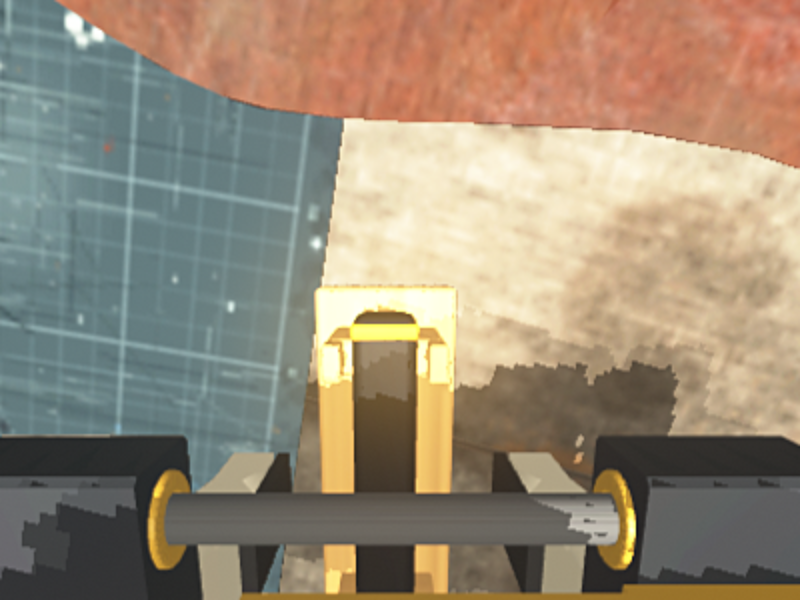

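The handle (crop column 386) is about 1 mm from the middle of the fingers (about column 391). I nudge by 1 mm and close.

Request:
carry_out --deltas '[[0.7, [-1, -1, 0], [0.002, -0.003, 0.001]], [0.3, [-1, -1, 0], [0.002, -0.003, 0.001]], [0, [-1, -1, 0], [0.002, -0.003, 0.001]], [0, [-1, -1, 0], [0.002, -0.003, 0.001]], [0, [-1, -1, 0], [0.002, -0.003, 0.001]], [0, [-1, -1, 0], [0.002, -0.003, 0.001]], [0, [-1, -1, 0], [0.002, -0.003, 0.001]], [0, [-1, -1, 0], [0.002, -0.003, 0.001]]]' --squeeze 35

```text
time_s: 7.75
tcp_pos: [0.4981, -0.2436, 0.0245]
eef_rot: [-179.9, 0.2, -164.0]
contact_force: [0.3, 0.6, 0.7]
gripper_width: 0.0156
gripper_force: 35.0
```

Request:
carry_out --deltas '[[0, [0, 0, -8], [0, 0, 0]], [0, [0, 0, -20], [0, 0, 0]], [0, [0, 0, -40], [0, 0, 0]], [0, [0, 0, -65], [0, 0, 0]], [0, [0, 0, -95], [0, 0, 0]], [0, [0, 0, -130], [0, 0, 0]], [0, [0, 0, -160], [0, 0, 0]], [0, [0, 0, -170], [0, 0, 0]], [0, [0, 0, -170], [0, 0, 0]], [0, [0, 0, -170], [0, 0, 0]], [0, [0, 0, -170], [0, 0, 0]]]'

```text
time_s: 8.85
tcp_pos: [0.4965, -0.2432, 0.1931]
eef_rot: [-180.0, 0.1, -164.0]
contact_force: [0.6, -1.0, -0.6]
gripper_width: 0.0155
gripper_force: 35.0
```

```bash
cat > loupe.py <<'E'
import sys; from h import *; from scipy.spatial.transform import Rotation as R
n=sys.argv[1]; s=r.get_state(); g=s['tcp_pos']-.019*R.from_euler('xyz',s['eef_rot'],degrees=True).apply([0,0,1])
print('t',s['time_s'],'grasp',g.round(4),s['eef_rot'].round(2),s['gripper_width'],s['gripper_force'],s['contact_force'].round(2))
t=np.radians(s['eef_rot'][2]+180); D=np.array([np.cos(t),np.sin(t),0]); L=g+.085*D
print('lens predicted',L.round(4))
for cam in ('side','scene'):
    p,d,c=save(cam,n+cam); P=cloud(c,d)
    m=(d>0)&(np.linalg.norm(P[...,:2]-L[:2],axis=-1)<.045)&(abs(P[...,2]-L[2])<.02); q=P[m]
    if len(q)<30: print(cam,'few'); continue
    k=(q[:,:2]-L[:2])@D[:2]>-.025; q=q[k]; v,u=np.nonzero(m); u,v=u[k],v[k]
    e=cv2.minAreaRect(np.stack([u,v],1).astype(np.float32))
    cu,cv_=(u.min()+u.max())/2,(v.min()+v.max())/2
    A=np.c_[q[:,:2]-L[:2],np.ones(len(q))]; w=np.linalg.lstsq(A,q[:,2],rcond=None)[0]
    print(cam,len(q),'px',(cu,cv_),'onz',onz(c,cu,cv_,L[2]).round(4),'plane slope',w.round(3),'meas-circle',cv2.minEnclosingCircle(q[:,:2].astype(np.float32)))
E
python3 loupe.py a
```

```text
t 8.85 grasp [ 0.4965 -0.2432  0.2121] [-1.7997e+02  1.1000e-01 -1.6398e+02] 0.015506136062341042 34.99881684780121 [ 0.57 -1.   -0.59]
lens predicted [ 0.5782 -0.2197  0.2121]
side 544 px (np.float64(336.5), np.float64(204.5)) onz [ 0.5819 -0.2207  0.2121] plane slope [0.003 0.017 0.214] meas-circle ((0.5781633257865906, -0.22162744402885437), 0.032272979617118835)
scene few
```

Request:
carry_out --deltas '[[0, [-10, 20, 0], [0, 0, 0]], [0, [-26, 50, 0], [0, 0, 0]], [0, [-44, 85, 0], [0, 0, 0]], [0, [-62, 120, 0], [0, 0, 0]], [0, [-80, 155, 0], [0, 0, 0]], [0, [-98, 190, 0], [0, 0, 0]], [0, [-115, 225, 0], [0, 0, 0]], [0, [-130, 254, 0], [0, 0, 0]], [0, [-141, 274, 0], [0, 0, 0]], [0, [-146, 284, 0], [0, 0, 0]], [0, [-147, 287, 0], [0, 0, 0]], [0, [-147, 287, 0], [0, 0, 0]]]'

```text
time_s: 10.15
tcp_pos: [0.5591, 0.0727, 0.194]
eef_rot: [-179.9, 0.2, -164.0]
contact_force: [0.9, -0.4, -0.1]
gripper_width: 0.0159
gripper_force: 35.0
```

```bash
python3 loupe.py b
```

```text
t 10.15 grasp [0.5591 0.0727 0.213 ] [-1.7988e+02  1.6000e-01 -1.6396e+02] 0.015893477211501864 34.99891698360443 [ 0.92 -0.43 -0.11]
lens predicted [0.6408 0.0962 0.213 ]
side 227 px (np.float64(360.5), np.float64(132.0)) onz [0.6428 0.0945 0.213 ] plane slope [-0.005  0.027  0.215] meas-circle ((0.6402000784873962, 0.09412115067243576), 0.031784940510988235)
scene 37 px (np.float64(248.5), np.float64(166.0)) onz [0.6529 0.1048 0.213 ] plane slope [-0.043 -0.033  0.217] meas-circle ((0.6478509902954102, 0.09822322428226471), 0.025708762928843498)
```

Request:
carry_out --deltas '[[0, [-1, 1, 4], [0, 0, 0]], [0, [-1, 1, 11], [0, 0, 0]], [0, [-1, 1, 19], [0, 0, 0]], [0, [-1, 1, 27], [0, 0, 0]], [0, [-1, 1, 33], [0, 0, 0]], [0, [-1, 1, 37], [0, 0, 0]], [0, [-1, 1, 38], [0, 0, 0]], [0, [-1, 1, 38], [0, 0, 0]], [0, [-1, 1, 38], [0, 0, 0]], [0, [-1, 1, 38], [0, 0, 0]]]'

```text
time_s: 11.25
tcp_pos: [0.5605, 0.0743, 0.1569]
eef_rot: [-179.9, 0.3, -164.0]
contact_force: [-0.4, 0.4, -0.9]
gripper_width: 0.0159
gripper_force: 35.0
```

```bash
python3 loupe.py c; python3 - <<'E'
from h import *
p,d,c=load('cside'); P=cloud(c,d); h=cv2.cvtColor(p,cv2.COLOR_RGB2HSV)
k=((h[...,0]<10)|(h[...,0]>170))&(h[...,1]>90); k[:125]=0;k[150:]=0;k[:,:340]=0;k[:,365:]=0
v,u=np.nonzero(k); print(list(zip(u.tolist(),v.tolist())),P[k].round(4).tolist()[-6:])
for u_,v_ in ((353.6,138.5),(353.2,138)):
  o,q=ray(c,u_,v_)
  for y in (.143,.145,.148): print('ball z at y',y,(o+q*(y-o[1])/q[1]).round(4))
for z,v_ in ((.045,195),): print('fig axis ray',onz(c,357.4,v_,z))
b,_,_=load('cscene'); f=lambda x:cv2.resize(x,(400,500),interpolation=cv2.INTER_CUBIC)
cv2.imwrite('pics/m5.png',np.hstack([f(p[100:225,310:410]),f(b[155:255,205:285])])[:,:,::-1])
E
```

```text
t 11.25 grasp [0.5604 0.0743 0.1759] [-179.89    0.27 -163.96] 0.015949821860131427 34.99883830547333 [-0.4   0.43 -0.9 ]
lens predicted [0.6421 0.0978 0.1759]
side 219 px (np.float64(360.0), np.float64(146.0)) onz [0.6439 0.0971 0.1759] plane slope [0.    0.029 0.178] meas-circle ((0.6410518288612366, 0.09470018744468689), 0.03248390555381775)
scene 56 px (np.float64(249.5), np.float64(176.0)) onz [0.6525 0.1052 0.1759] plane slope [-0.043 -0.007  0.179] meas-circle ((0.6466641426086426, 0.09960976243019104), 0.028516076505184174)
[] []
ball z at y 0.143 [0.6309 0.143  0.1749]
ball z at y 0.145 [0.631 0.145 0.174]
ball z at y 0.148 [0.6312 0.148  0.1727]
ball z at y 0.143 [0.6298 0.143  0.1763]
ball z at y 0.145 [0.6299 0.145  0.1754]
ball z at y 0.148 [0.6301 0.148  0.1741]
fig axis ray [0.64386462 0.08619195 0.045     ]
```

View pics/m5.png

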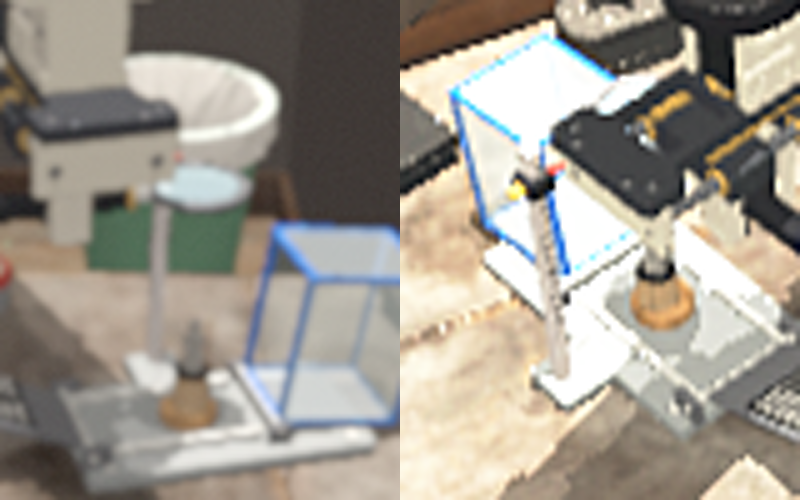

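The lens is centred over the figure to within about 3 mm, at about 0.175 m and level. The cover is open and the pedal up. I let it settle briefly and hand in.

Request:
carry_out --deltas '[[0, [0, 0, 0], [0, 0, 0]], [0, [0, 0, 0], [0, 0, 0]], [0, [0, 0, 0], [0, 0, 0]], [0, [0, 0, 0], [0, 0, 0]], [0, [0, 0, 0], [0, 0, 0]]]'

```text
time_s: 11.85
tcp_pos: [0.5603, 0.0742, 0.1566]
eef_rot: [-179.9, 0.2, -164.0]
contact_force: [-0.4, 0.1, -0.3]
gripper_width: 0.0153
gripper_force: 35.0
```

```bash
python3 -c "
from plant import r
print(r.get_state()['tcp_pos'],r.close_job())"
```

```text
the job is handed in; nothing more can be done
[0.56031688 0.07421324 0.15656375] None
```

I pressed the pedal to its stop and let it come back up with the cover open, then handed the job in at about 12 s with the gripper holding the loupe level over the grey figure: by camera, within about 3 mm of its axis and of the pointer's height (hand-in returned no verdict).

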